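Stand the melter scraper in the drip pot

TASK

Pick up the flat-bladed scraper by its ball knob, ease the grip so that it swings round the knob until it hangs straight down, then clamp it again. Still holding it, lower it blade first to the floor of the tall pot and let go, leaving it standing in the pot. Leave the round-headed stirrer and the low tub where they are.

Things in the scene. Friction and masses are not known exactly. Their poses are not given: they have to be found in the camera images.
- scraper: Flat-bladed scraper, 0.36 kg, straight, 190 mm long: black ball knob 40 mm in diameter, steel rod 8 mm thick, rectangular steel blade 65 x 44 x 12 mm. Lies on knob and blade end, rod dipping 5 degrees to the blade. Origin: centre of the knob, 20 mm above the table; +x points from blade to knob along the rod, y across the blade. Centre of mass 110 mm from the knob. When it hangs, x is up.
- scraper_tip (a point): Middle of the scraper blade's end, 170 mm from the knob's centre along -x. With the knob pinched across the rod and lifted: at 100 N or more on each pad the scraper stays nearly level; eased below about 40 N it swings down round the knob, and below 20 N it hangs within about 12 degrees of straight down; under 3 N it slips out. Gripped firmer again, it keeps its angle.
- stirrer: Bystander: a shorter hand tool, 133 mm long, with the same 40 mm black ball knob and an 8 mm steel rod, but a round disc head of 42 mm diameter. Origin: centre of the knob; +x points from head to knob. It and the scraper may have swapped places.
- tall_pot: Tall open steel pot, the goal: 110 mm high, outside diameter 110 mm (116 mm at the rim), inside 104 mm, floor 6 mm thick; loose, 0.8 kg. Origin: centre of its underside; z up. It stands to the left or to the right.
- low_tub: Bystander: low open steel tub, 50 mm high, 148 mm in diameter (154 mm at the rim). Origin: centre of its underside. It stands on the other side from the tall pot.

How it is judged:
By the outcome, as a careful person would: the job done as asked, in the order asked, and still so for the second after the job is handed in, with the robot touching nothing.
It also fails if it takes over 58 s, if anything falls off the work surface, if the arm or the gripper's body presses on something with over 40 N, if the wrist force passes 120 N, or if a joint passes its speed limit or range.

ROBOT

A 6-joint arm with a two-finger parallel gripper is mounted at the origin on the work surface. World frame = base frame: x ahead of the robot, y to its left, z up, the work surface at z = 0. Lengths are in m, angles in rad, forces in N, time in s.
With the tool pointing down it reaches from about 0.3 to 0.875 m from the base axis. Payload 6.4 kg.
Tool frame: the origin (TCP) lies between the finger pads; the fingertips stand 11 mm ahead of it and the grasp point (between the pads) lies 8 mm behind it (ctrl.tcp_to_tips is the y of the fingertips in the tool frame, in m); y points along the fingers, x is the direction in which the jaws open and shut, and the axes are right-handed (so a half turn about y gives the same grasp; the last joint's range is limited). The gripper opens to 85 mm and grips with 20 to 120 N. Pads are 22 mm wide; open, the fingers measure 114 mm over their backs; the gripper's body (76 mm by 85 mm) begins 54 mm behind the grasp point. The pads swing forward as they close: fully open they stand 13 mm farther back than shut.
Start: joints at [-1.521, 0.181, 1.607, -0, 1.354, -0.206], TCP at [0.146, -0.556, 0.242] pointing down, gripper open.
Joint ranges: [-2.99, 2.99], [-0.89, 2.07], [0.3, 2.58], [-1.14, 4.28], [0, 2.63], [-3.12, 3.12]. Speed limits (rad/s): [2.57, 2.57, 3.01, 3.14, 3.14, 3.14].

INTERFACE

Orientations are given as a unit quaternion [w, x, y, z].
In Python, from bench import ctrl gives the robot as it stands.
- The arm moves only by the tool apply_moves, never from a script. Its argument "plan" is text: rows parted by semicolons, each of 7 numbers parted by spaces: the shift along the tool's x, y, z each as a share of 0.05 m, from -1 to 1, then the turn, a rotation vector about the tool's x, y, z each as a share of 0.12 rad, from -1 to 1, then the opening, from 0 (shut) to 1 (fully open). In form: dx dy dz wx wy wz claw; .... A call has exactly 5 rows; each row shifts and turns the commanded pose from where the row before left it, along the tool's axes as they then stand; what a row does not reach is not made up. A row lasts 1/10 s, in which the tool goes at most 50 mm and 8.59 degrees, less where a joint would pass 70% of its speed; a pose out of reach is approached as far as the arm can. A call with a number of a shift or a turn outside -1 to 1 is refused whole. A call with a gripper value outside its range is refused whole. The fingers move at their own pace and stop on an object; the grip force is fixed at half the most. Time passes only in rows, so rows that do not move let the fingers close, or fill a call up. It gives the time, the measured TCP pose, the force and the opening at its end, in the units of the state.
- ctrl.get_obs(): the state, without advancing time (a new reading comes with each control period).
- ctrl.camera(name): name is "scene" or "top" or "wrist"; returns the picture (480x640x3 uint8, red, green, blue); there is no depth.
- ctrl.get_calibration(name): a dict with "intrinsics" (3x3 intrinsics, pixels), "R" (3x3) and "t" (3): a world point X has camera coordinates R X + t. Camera axes: x right, y down, z forward; pixel columns grow to the right and rows downward; lengths in m; the calibration is good to about 2 mm. A picture is of the moment at which its call begins: read the wrist's pose just before it. get_calibration takes no time and is no camera call; for the wrist camera it gives the pose at the moment of the call.
- ctrl.hand_in(): hands the job in, once; it reports no verdict.
Trained networks look in the newest picture that a camera, given by its name, has taken for a name from the list of things; names that differ only in an ending like _2 or _b are one class to them, and where a whole thing is asked for, a point or a joint stands for the part that bears it (a point fixed in the world has none). Each returns a list of dicts, best first, with "score" (0 to 1); they miss things now and then, are a little off and sometimes report something else, mostly with a low value. They report only what shows in the picture. A call takes as long as a camera call.
- ctrl.recognise(camera, target): "point" ([x, y, z] in m, in world coordinates, good to about 4 mm: the middle of the surface that is visible of it).
The state is a dict: "time_s": time; "q": joint angles; "dq": joint speeds; "joint_efforts": joint torques, N m; "eef_pos": TCP position; "eef_rot": TCP orientation; "wrist_force": force on the tool from outside, world axes, zero at the start; "torque": the same for the moment, N m; "opening": opening from 0.0 (shut) to 1.0 (fully open).
Only numpy, scipy, OpenCV 4.12 (cv2) and the standard library are available. Lean on these libraries where they do the work, as an engineer would, in place of code of your own. Each camera call takes 0.05 s, during which the arm holds its last target.

## Working session

There is one attempt and no reset: what is moved stays moved. The work goes in short steps, Python scripts to look and compute and a tool call to move; the robot and the scene stay as the last step left them, time stands still between calls to the robot, and variables do not carry over. Pictures are saved under pics/ and viewed, and the job is handed in when it is done.

Besides the shell and the picture viewer there is one more tool, called after "Emit:" as name(argument=value, ...), one argument or row to a line, values as JSON. apply_moves: Moves the arm, as the interface text tells. Shift numbers are shares of 0.05 m and turn numbers shares of 0.12 rad, none past 1 either way. Its arguments: {"type":"object","properties":{"plan":{"type":"string"}},"required":["plan"]}

```bash
ls; mkdir -p pics; python3 - <<'E'
from bench import ctrl
import cv2
print(ctrl.get_obs())
for c in ["scene","top"]:
    im=ctrl.camera(c); cv2.imwrite(f"pics/{c}0.png",im[:,:,::-1])
    for t in ["scraper","scraper_tip","stirrer","tall_pot","low_tub"]:
        print(c,t,[(x['score'],x['point']) for x in ctrl.recognise(c,t)][:3])
    k=ctrl.get_calibration(c);print(k)
print(ctrl.tcp_to_tips, ctrl.get_obs()['time_s'])
E
```

```text
pics
{'time_s': 0.0, 'q': array([-1.52127544e+00,  1.81519697e-01,  1.60800720e+00,  2.19429479e-05,
        1.35380909e+00, -2.06291978e-01]), 'dq': array([ 3.09611026e-04,  8.10220886e-04, -4.55806127e-04, -1.07854103e-03,
       -5.71680732e-05, -1.28000457e-03]), 'joint_efforts': array([ 7.64285560e-04, -4.44869864e+01, -3.51337945e+01, -1.95615544e-04,
        9.17528349e-03,  3.16505776e-06]), 'eef_pos': array([ 0.1454943 , -0.55573695,  0.24139653]), 'eef_rot': array([ 0.56016685, -0.55921976,  0.43253235, -0.43174313]), 'wrist_force': array([-0.70014654,  0.65512217,  0.86274739]), 'torque': array([0.01419071, 0.01500619, 0.01131598]), 'opening': 0.9998163133281877}
scene scraper [(0.74, [0.6366, 0.1639, 0.0137])]
scene scraper_tip [(0.66, [0.6327, 0.1627, 0.0119])]
scene stirrer [(0.78, [0.5515, -0.0968, 0.0149])]
scene tall_pot [(0.73, [0.5224, -0.4008, 0.0661])]
scene low_tub [(0.87, [0.5094, 0.3975, 0.0077])]
{'intrinsics': array([[600.25875389,   0.        , 317.17563018],
       [  0.        , 600.25875389, 236.19956199],
       [  0.        ,   0.        ,   1.        ]]), 'R': array([[-0.06498509,  0.99782852,  0.01073232],
       [ 0.76954565,  0.05695893, -0.63604651],
       [-0.63527665, -0.03307452, -0.77157608]]), 't': array([ 0.05530043, -0.40686475,  1.6738685 ])}
top scraper [(0.77, [0.6258, 0.1598, 0.018])]
top scraper_tip [(0.59, [0.6254, 0.1625, 0.0155])]
top stirrer [(0.75, [0.5374, -0.1004, 0.0183])]
top tall_pot [(0.74, [0.5143, -0.417, 0.0384])]
top low_tub [(0.84, [0.5262, 0.4023, 0.0043])]
{'intrinsics': array([[524.32497715,   0.        , 317.53893101],
       [  0.        , 524.32497715, 237.6964316 ],
       [  0.        ,   0.        ,   1.        ]]), 'R': array([[-0.01765543, -0.99983704,  0.00376647],
       [-0.98795466,  0.01686614, -0.15382175],
       [ 0.15373316, -0.00643689, -0.98809143]]), 't': array([0.00875719, 0.58600758, 1.15806792])}
0.011 0.6
```

View pics/scene0.png

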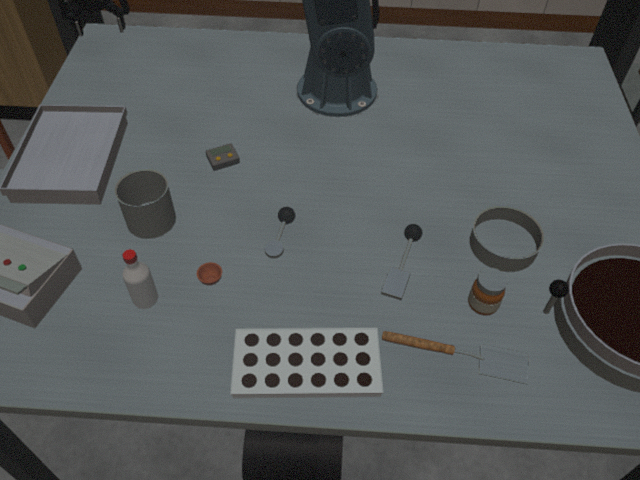

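View pics/top0.png

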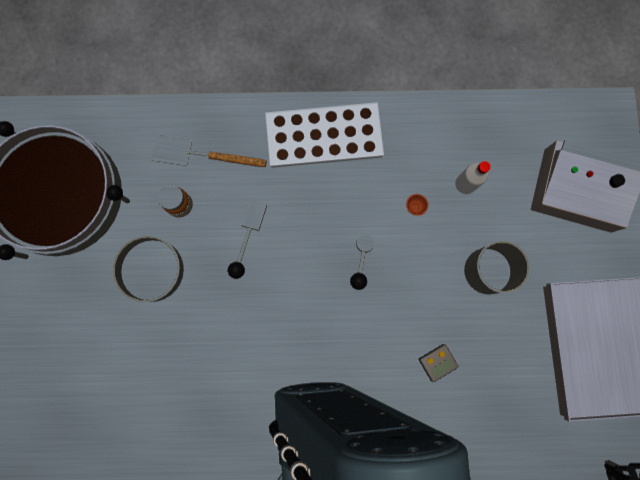

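```bash
cat > h.py <<'E'
import numpy as np, cv2
from bench import ctrl
def back(c,uv,z,k=None):
    k=k or ctrl.get_calibration(c)
    K,R,t=k['intrinsics'],k['R'],k['t']
    d=R.T@np.linalg.inv(K)@np.array([uv[0],uv[1],1.]); o=-R.T@t
    s=(z-o[2])/d[2]; return o+s*d
def proj(c,X,k=None):
    k=k or ctrl.get_calibration(c)
    p=k['intrinsics']@(k['R']@np.asarray(X,float)+k['t']); return p[:2]/p[2]
def blob(im,cx,cy,r,thr=45):
    g=im.max(2); sub=g[cy-r:cy+r,cx-r:cx+r]<thr
    n,l,s,c=cv2.connectedComponentsWithStats(sub.astype(np.uint8))
    i=1+np.argmax(s[1:,4]); return c[i]+[cx-r,cy-r],s[i]
E
python3 - <<'E'
from h import *
for c,kn in [("scene",[(414,232),(287,215)]),("top",[(236,270),(359,281)])]:
    im=cv2.imread(f"pics/{c}0.png")
    for p in kn:
        b,s=blob(im,*p,18); print(c,b,s,back(c,b,.02))
im=cv2.imread("pics/top0.png")
cv2.imwrite("pics/crop1.png",cv2.resize(im[190:300,200:300],None,fx=6,fy=5.4,interpolation=cv2.INTER_CUBIC))
cv2.imwrite("pics/crop2.png",cv2.resize(im[220:310,450:550],None,fx=6,fy=6,interpolation=cv2.INTER_CUBIC))
E
```

```text
scene [412.6961326  232.19889503] [  9  11  17  16 181] [0.51979661 0.18904243 0.02      ]
scene [285.90510949 214.86131387] [  9  10  17  16 137] [ 0.48983396 -0.09423562  0.02      ]
top [235.81481481 269.78703704] [ 10  10  17  17 216] [0.51789639 0.1893619  0.02      ]
top [358.23041475 280.80645161] [  9  10  17  17 217] [ 0.48741474 -0.09399147  0.02      ]
```

View pics/crop1.png

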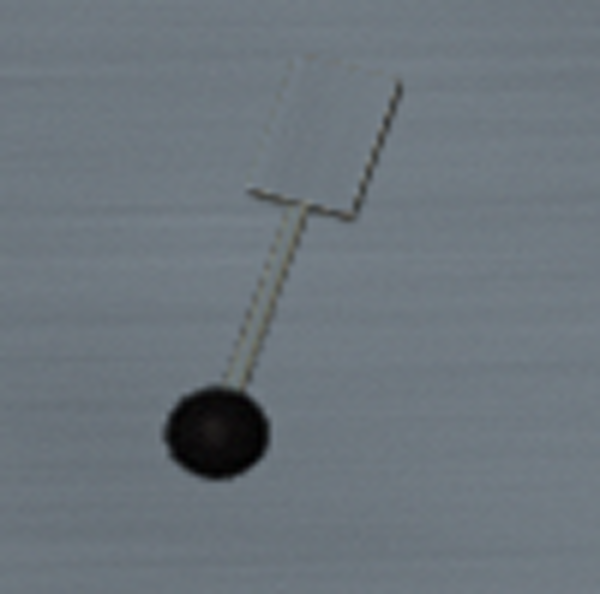

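View pics/crop2.png

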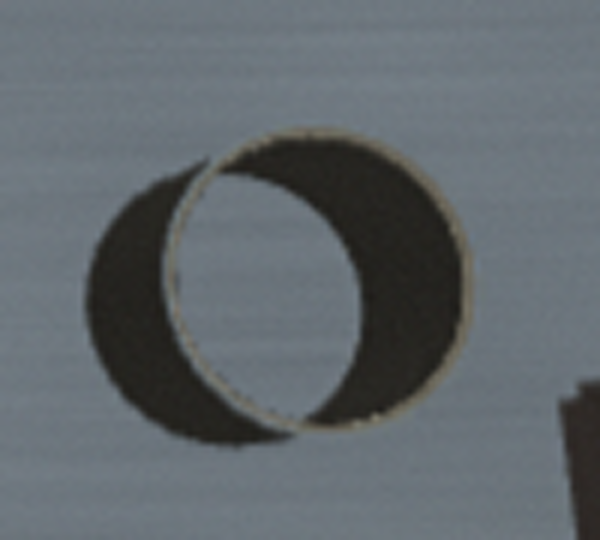

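```bash
python3 - <<'E'
from h import *
a=back('top',(235.8,269.8),.02);b=back('top',(250.3,227.6),.015);f=back('top',(257.8,202.4),.012)
print(a,b,f,np.linalg.norm(a-b),np.linalg.norm(a-f),np.degrees(np.arctan2(*(b-a)[[1,0]])),np.degrees(np.arctan2(*(f-a)[[1,0]])))
# pot: project rim model
P=back('top',(502.9,266.6),.11);print(P)
L=[back('top',p,.11) for p in [(477.2,266.6),(528.7,266.6),(502.9,241.2),(502.9,292.2)]]
print(L,np.linalg.norm(L[0]-L[1]),np.linalg.norm(L[2]-L[3]))
im=cv2.imread("pics/scene0.png");th=np.linspace(0,6.28,60)
for z,r in [(.11,.058),(0,.055)]:
    for t in th: 
        p=proj('scene',[P[0]+r*np.cos(t),P[1]+r*np.sin(t),z]); im[int(round(p[1])),int(round(p[0]))]=(0,0,255)
cv2.imwrite("pics/pot_s.png",cv2.resize(im[150:250,90:200],None,fx=5,fy=5,interpolation=cv2.INTER_NEAREST))
o=ctrl.get_obs()
from scipy.spatial.transform import Rotation as Ro
q=o['eef_rot'];print(Ro.from_quat([q[1],q[2],q[3],q[0]]).as_matrix().round(3))
E
```

```text
[0.51786682 0.18939606 0.02      ] [0.61760388 0.15659053 0.015     ] [0.6788115  0.13922149 0.012     ] 0.10511271923473153 0.16877403950417397 -18.207077555159465 -17.31488877258272
[ 0.50617225 -0.39922777  0.11      ]
[array([ 0.50713026, -0.34379605,  0.11      ]), array([ 0.50521015, -0.45489586,  0.11      ]), array([ 0.56144315, -0.40321721,  0.11      ]), array([ 0.45129732, -0.39526691,  0.11      ])] 0.11111640056301127 0.11043238208957626
[[ 0.253  0.     0.967]
 [-0.967 -0.     0.253]
 [ 0.    -1.     0.   ]]
```

View pics/pot_s.png

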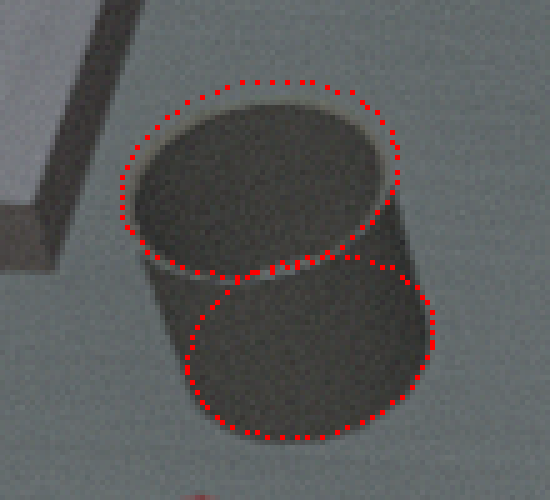

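Emit:
apply_moves(
  plan="-0.4 0 0.35 0 0 0 1; -0.74 0 0.65 0 0 0 1; -0.74 0 0.65 0 0 0 1; -0.74 0 0.65 0 0 0 1; -0.74 0 0.65 0 0 0 1",
)

```text
time_s: 1.1
eef_pos: [0.2462, -0.3548, 0.2423]
eef_rot: [-0.56, 0.56, -0.432, 0.433]
wrist_force: [1.0, 0.3, 0.9]
opening: 0.996
```

Emit:
apply_moves(
  plan="-0.74 0 0.65 0 0 0 1; -0.74 0 0.65 0 0 0 1; -0.74 0 0.65 0 0 0 1; -0.74 0 0.65 0 0 0 1; -0.74 0 0.65 0 0 0 1",
)

```text
time_s: 1.6
eef_pos: [0.3566, -0.1346, 0.2428]
eef_rot: [0.56, -0.56, 0.432, -0.433]
wrist_force: [1.9, 0.2, 0.0]
opening: 0.998
```

Emit:
apply_moves(
  plan="-0.74 0 0.65 0 0 0 1; -0.74 0 0.65 0 0 0 1; -0.74 0 0.65 0 0 0 1; -0.74 0 0.65 0 0 0 1; -0.74 0 0.65 0 0 0 1",
)

```text
time_s: 2.1
eef_pos: [0.4672, 0.086, 0.2427]
eef_rot: [0.56, -0.56, 0.432, -0.432]
wrist_force: [0.8, -1.3, 1.3]
opening: 1.001
```

Emit:
apply_moves(
  plan="-0.4 0 0.4 0 0.9 0 1; 0 0 0 0 1 0 1; 0 0 0 0 1 0 1; 0 0 0 0 1 0 1; 0 0 0 0 0.8 0 1",
)

```text
time_s: 2.6
eef_pos: [0.4808, 0.1084, 0.2423]
eef_rot: [0.416, -0.416, 0.572, -0.572]
wrist_force: [-0.3, 1.0, 0.1]
opening: 0.998
```

```bash
cat >> h.py <<'E'
from scipy.spatial.transform import Rotation as Ro
def pose():
    o=ctrl.get_obs();q=o['eef_rot'];return o['eef_pos'],Ro.from_quat([q[1],q[2],q[3],q[0]]).as_matrix(),o
def need(target,az=None):
    p,R,o=pose()
    print("pos",p.round(4),"need units of .05:",(R.T@(np.array(target)-p)/.05).round(3))
    print("x-axis",R[:,0].round(3),"az",np.degrees(np.arctan2(R[1,0],R[0,0])).round(2),"y",R[:,1].round(3),"q",o['q'].round(2))
    if az is not None:
        y=np.array([0,0,-1.]);a=np.radians(az);x=np.array([np.cos(a),np.sin(a),0]);Rt=np.c_[x,y,np.cross(x,y)]
        print("turn units", (Ro.from_matrix(R.T@Rt).as_rotvec()/.12).round(3))
    print("F",o['wrist_force'].round(2),"T",o['torque'].round(3),"op",round(o['opening'],4),"t",o['time_s'])
def snap(c,n):
    im=ctrl.camera(c)[:,:,::-1].copy(); cv2.imwrite(f"pics/{n}.png",im); return im
E
python3 - <<'E'
from h import *
need([.5185,.1893,.242],-107.6)
k=ctrl.get_calibration('wrist');im=snap('wrist','w1')
print(proj('wrist',[.5185,.1893,.02],k))
E
```

```text
pos [0.4808 0.1084 0.2423] need units of .05: [-1.772  0.006  0.22 ]
x-axis [-0.307 -0.952 -0.   ] az -107.9 y [-0.  0. -1.] q [-0.02 -0.01  1.81  0.    1.34  1.86]
turn units [ 0.    -0.044 -0.   ]
F [-0.3   0.96  0.07] T [-0.026 -0.009  0.028] op 0.9984 t 2.6
[218.88757676 192.86123818]
```

View pics/w1.png

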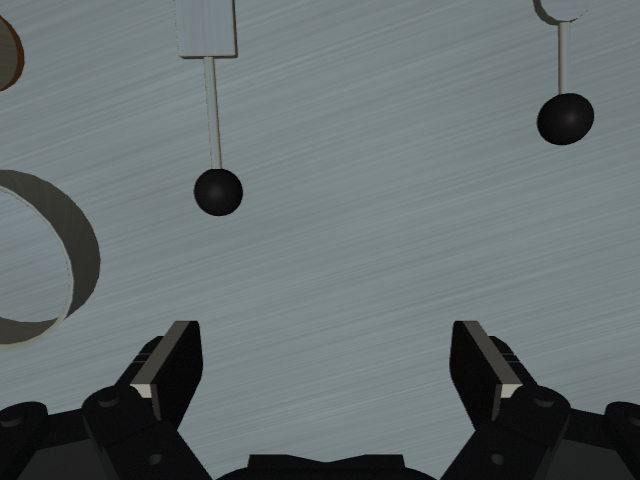

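```bash
python3 - <<'E'
from h import *
k=ctrl.get_calibration('wrist')
a=back('wrist',(218.3,191.8),.02,k)
for uv in [(209,58),(213.8,120)]:
    b=back('wrist',uv,.0113 if uv[1]<60 else .0155,k); print(a,b,np.linalg.norm(a-b),np.degrees(np.arctan2(*(b-a)[[1,0]])))
E
```

```text
[0.51984287 0.18919938 0.02      ] [0.61885056 0.15829416 0.0113    ] 0.10408335864686302 -17.33573684770777
[0.51984287 0.18919938 0.02      ] [0.57445365 0.17165819 0.0155    ] 0.05753504487554744 -17.807217946176465
```

Emit:
apply_moves(
  plan="-0.6 0 0.08 0 0 0 1; -0.6 0.2 0.08 0 0 0 1; -0.57 0.5 0.06 0 0 0 1; 0 0.9 0 0 0 0 1; 0 0.4 0 0 0 0 1",
)

```text
time_s: 3.15
eef_pos: [0.5162, 0.1897, 0.1386]
eef_rot: [0.417, -0.42, 0.571, -0.569]
wrist_force: [0.3, 0.4, -0.7]
opening: 0.998
```

```bash
python3 - <<'E'
from h import *
k=ctrl.get_calibration('wrist');im=snap('wrist','w2')
print(proj('wrist',[.519,.1892,.02],k))
need([.519,.1892,.015],-107.5)
b,s=blob(im,*[int(v) for v in proj('wrist',[.519,.1892,.02],k)],60,45);print(b,s,back('wrist',b,.02,k))
E
```

```text
[324.1186103  237.07936669]
pos [0.5145 0.1891 0.1362] need units of .05: [-0.039  2.423  0.104]
x-axis [-0.301 -0.954  0.004] az -107.5 y [-0.009 -0.001 -1.   ] q [ 0.14  0.25  1.76 -0.    1.15  2.01]
turn units [ 0.067 -0.001  0.032]
F [-1.62 -0.49 -1.91] T [-0.067  0.067 -0.006] op 1.0008 t 3.2
[323.02324159 236.78287462] [  27   28   65   65 3270] [0.51938001 0.18977776 0.02      ]
```

View pics/w2.png

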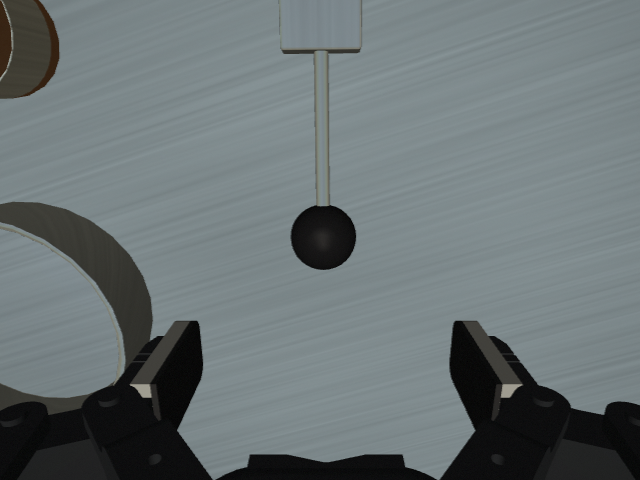

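Emit:
apply_moves(
  plan="0 0.4 0 0 0 0 1; 0 0.8 0 0 0 0 1; 0 0.6 0 0 0 0 1; 0 0.2 0 0 0 0 1; 0 0 0 0 0 0 1",
)

```text
time_s: 3.7
eef_pos: [0.5175, 0.1889, 0.0417]
eef_rot: [0.417, -0.418, 0.571, -0.57]
wrist_force: [-0.6, -0.5, 0.4]
opening: 1.001
```

```bash
python3 - <<'E'
from h import *
need([.5192,.1895,.016],-107.5)
E
```

```text
pos [0.5175 0.1889 0.0417] need units of .05: [-0.022  0.513  0.031]
x-axis [-0.303 -0.953  0.001] az -107.63 y [-0.002 -0.    -1.   ] q [ 0.13  0.4   1.79 -0.    0.95  2.01]
turn units [ 0.018 -0.018  0.009]
F [-0.58 -0.46  0.42] T [ 0.024 -0.004 -0.016] op 1.0008 t 3.7
```

Emit:
apply_moves(
  plan="0 0.3 0.03 0 0 0 1; 0 0.17 0 0 0 0 1; 0 0 0 0 0 0 1; 0 0 0 0 0 0 0.6; 0 0 0 0 0 0 0.6",
)

```text
time_s: 4.2
eef_pos: [0.52, 0.1888, 0.0194]
eef_rot: [-0.418, 0.417, -0.571, 0.571]
wrist_force: [-0.8, -0.9, -0.6]
opening: 0.697
```

Emit:
apply_moves(
  plan="0 0 0 0 0 0 0.5; 0 0 0 0 0 0 0.3; 0 0 0 0 0 0 0; 0 0 0 0 0 0 0; 0 0 0 0 0 0 0",
)

```text
time_s: 4.7
eef_pos: [0.52, 0.1886, 0.0197]
eef_rot: [-0.418, 0.417, -0.57, 0.571]
wrist_force: [-1.8, -1.6, 6.0]
opening: 0.435
```

```bash
python3 - <<'E'
from h import *
snap('wrist','w3'); snap('scene','s3')
need([.5192,.1895,.018],-107.5)
E
```

```text
pos [0.52   0.1886 0.0197] need units of .05: [-0.013  0.035 -0.021]
x-axis [-0.303 -0.953  0.   ] az -107.64 y [ 0.001 -0.    -1.   ] q [ 0.13  0.44  1.79 -0.    0.91  2.01]
turn units [-0.007 -0.02   0.   ]
F [-0.84 -0.75  5.46] T [-0.227  0.299  0.073] op 0.435 t 4.8
```

View pics/w3.png

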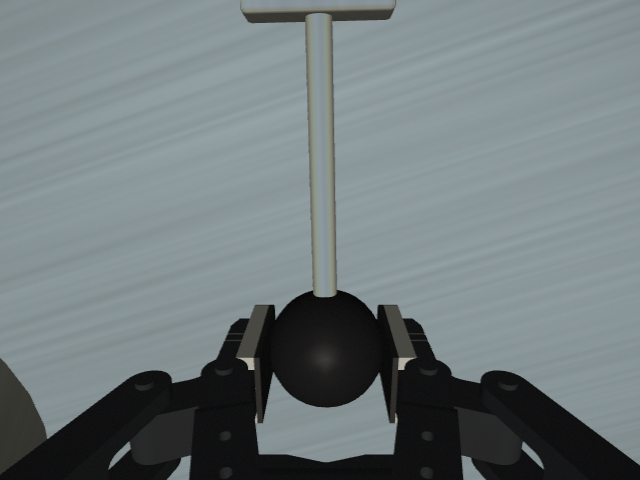

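Emit:
apply_moves(
  plan="0 -0.2 0 0 0 0 0; 0 -0.5 0 0 0 0 0; 0 -0.6 0 0 0 0 0; 0 -0.6 0 0 0 0 0; 0 -0.6 0 0 0 0 0",
)

```text
time_s: 5.3
eef_pos: [0.5186, 0.1888, 0.1448]
eef_rot: [0.417, -0.418, 0.571, -0.57]
wrist_force: [-1.7, -1.0, -3.6]
opening: 0.397
```

Emit:
apply_moves(
  plan="0 -0.6 0 0 0 0 0; 0 -0.6 0 0 0 0 0; 0 -0.6 0 0 0 0 0; 0 -0.3 0 0 0 0 0; 0 0 0 0 0 0 0",
)

```text
time_s: 5.8
eef_pos: [0.5209, 0.1889, 0.2517]
eef_rot: [-0.419, 0.416, -0.57, 0.572]
wrist_force: [0.7, 0.2, 0.0]
opening: 0.003
```

```bash
python3 - <<'E'
from h import *
need([.52,.1886,.25],-107.5)
snap('wrist','w4'); snap('scene','s4')
E
```

```text
pos [0.5209 0.1889 0.2517] need units of .05: [ 0.012  0.034 -0.015]
x-axis [-0.303 -0.953 -0.002] az -107.65 y [ 0.005  0.001 -1.   ] q [0.13 0.12 1.65 0.   1.36 2.01]
turn units [-0.04  -0.022 -0.019]
F [0.65 0.16 0.  ] T [-0.06   0.03   0.038] op 0.0035 t 5.8
```

View pics/w4.png

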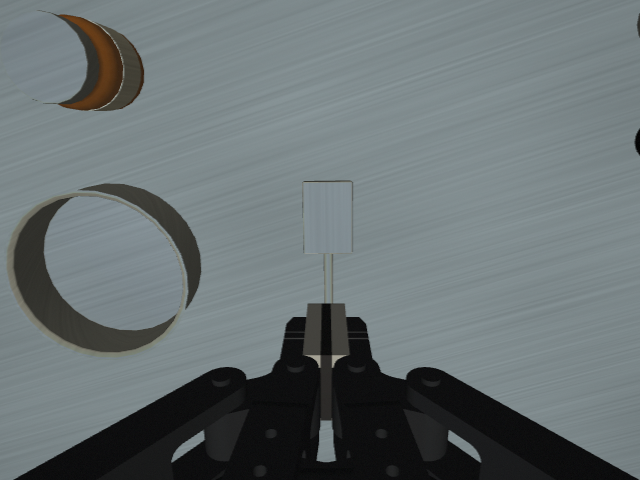

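View pics/s4.png

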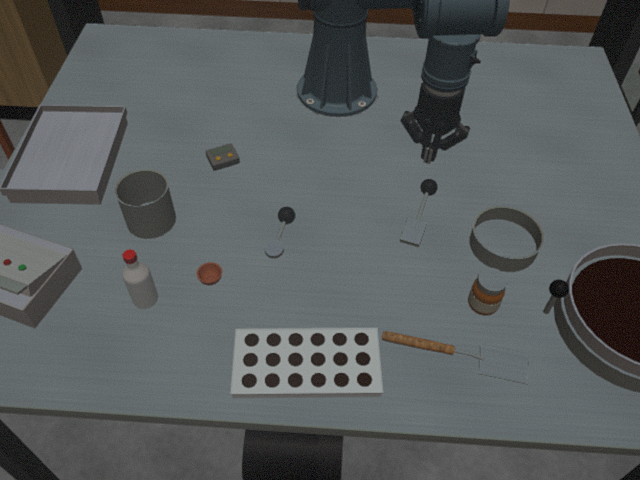

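```bash
python3 - <<'E'
from h import *
p,R,o=pose();k=ctrl.get_calibration('wrist')
# tool-> cam
Rt=k['R']@R; tt=k['R']@p+k['t']; kk=dict(intrinsics=k['intrinsics'],R=Rt,t=tt)
print(Rt.round(3),tt.round(4))
for x in (-.0425,-.0185,0):
  for z in (.011,-.011):
    print(x,z,[(round(y,3),proj('',[x,y,z],kk).round(0).tolist()) for y in (-.04,-.03,-.02,-.008,0,.011)])
b=back('wrist',(326,180),.0,k)
im=cv2.imread('pics/s4.png')
bb,s=blob(im,429,187,14);print(bb,s,back('scene',bb,.02))
import cv2 as c
cv2.imwrite('pics/c4.png',cv2.resize(im[150:270,370:490],None,fx=5,fy=5,interpolation=cv2.INTER_CUBIC))
E
```

```text
[[ 1.    -0.001 -0.001]
 [-0.001 -0.3   -0.954]
 [ 0.001  0.954 -0.3  ]] [-0.0003  0.0349  0.1481]
-0.0425 0.011 [(-0.04, [154.0, 390.0]), (-0.03, [168.0, 367.0]), (-0.02, [180.0, 347.0]), (-0.008, [192.0, 327.0]), (0, [199.0, 316.0]), (0.011, [208.0, 302.0])]
-0.0425 -0.011 [(-0.04, [164.0, 461.0]), (-0.03, [177.0, 433.0]), (-0.02, [187.0, 410.0]), (-0.008, [198.0, 386.0]), (0, [205.0, 372.0]), (0.011, [213.0, 355.0])]
-0.0185 0.011 [(-0.04, [250.0, 390.0]), (-0.03, [257.0, 367.0]), (-0.02, [262.0, 347.0]), (-0.008, [267.0, 327.0]), (0, [270.0, 316.0]), (0.011, [274.0, 302.0])]
-0.0185 -0.011 [(-0.04, [255.0, 461.0]), (-0.03, [260.0, 433.0]), (-0.02, [265.0, 410.0]), (-0.008, [270.0, 386.0]), (0, [273.0, 372.0]), (0.011, [276.0, 355.0])]
0 0.011 [(-0.04, [325.0, 390.0]), (-0.03, [325.0, 367.0]), (-0.02, [325.0, 347.0]), (-0.008, [325.0, 327.0]), (0, [325.0, 316.0]), (0.011, [325.0, 302.0])]
0 -0.011 [(-0.04, [325.0, 460.0]), (-0.03, [325.0, 433.0]), (-0.02, [325.0, 410.0]), (-0.008, [325.0, 386.0]), (0, [325.0, 372.0]), (0.011, [325.0, 355.0])]
[428.49375 186.6625 ] [  6   7  16  15 160] [0.37676066 0.2312231  0.02      ]
```

View pics/c4.png

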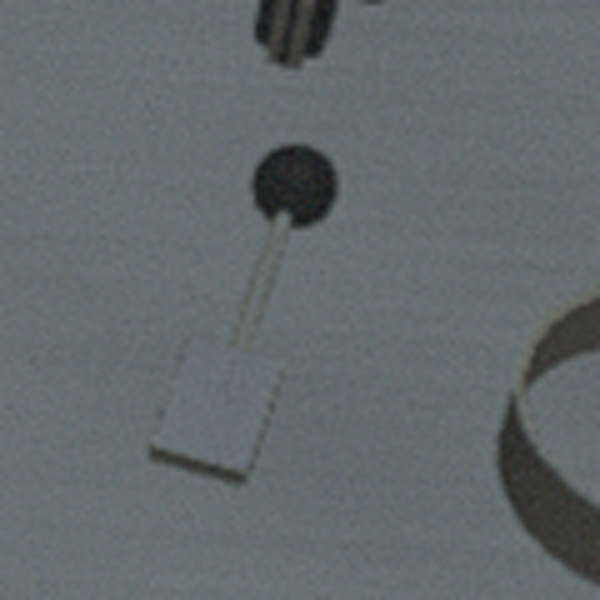

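Emit:
apply_moves(
  plan="0 0 -0.3 0 0 0 1; 0 0 -0.8 0 0 0 1; 0 0 -0.8 0 0 0 1; 0 0 -0.6 0 0 0 1; 0 0 -0.1 0 0 0 1",
)

```text
time_s: 6.4
eef_pos: [0.3912, 0.2289, 0.2468]
eef_rot: [0.417, -0.419, 0.571, -0.57]
wrist_force: [-0.0, -0.4, -0.1]
opening: 0.848
```

```bash
python3 - <<'E'
from h import *
k=ctrl.get_calibration('wrist');im=snap('wrist','w5')
b,s=blob(im,*[int(v) for v in proj('wrist',[.3768,.2312,.02],k)],50,45);print(b,s,back('wrist',b,.02,k))
need([.3768,.2312,.2],-107.5)
E
```

```text
[326.76561534 220.65491651] [  28   30   45   45 1617] [0.37631398 0.23176893 0.02      ]
pos [0.3924 0.2287 0.2473] need units of .05: [ 0.046  0.947 -0.311]
x-axis [-0.301 -0.954  0.001] az -107.53 y [-0.003 -0.    -1.   ] q [ 0.27 -0.1   1.89  0.    1.36  2.14]
turn units [ 0.022 -0.005  0.011]
F [-1.01  1.02 -0.56] T [-0.003  0.058  0.009] op 0.9226 t 6.45
```

View pics/w5.png

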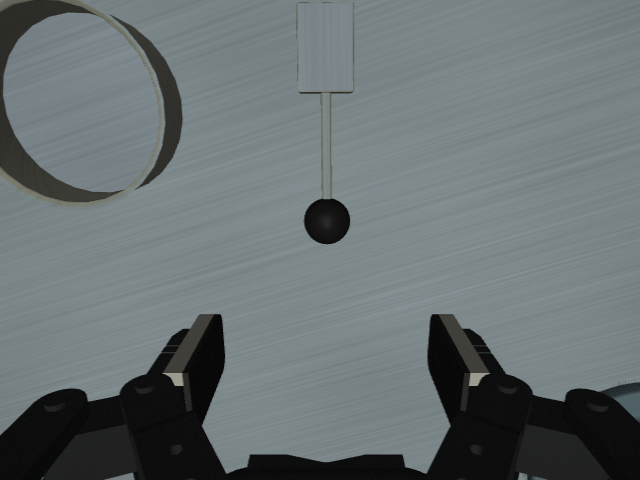

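Emit:
apply_moves(
  plan="0.04 0.3 -0.15 0 0 0 1; 0 0.9 -0.15 0 0 0 1; 0 1 -0.03 0 0 0 1; 0 0.9 0 0 0 0 1; 0 0.5 0 0 0 0 1",
)

```text
time_s: 6.95
eef_pos: [0.3768, 0.2301, 0.0646]
eef_rot: [0.415, -0.419, 0.572, -0.57]
wrist_force: [-0.4, 0.6, 0.3]
opening: 1.002
```

Emit:
apply_moves(
  plan="0 0.2 0 0 0 0 1; 0 0 0 0 0 0 1; 0 0 0 0 0 0 1; 0 0 0 0 0 0 1; 0 0 0 0 0 0 1",
)

```text
time_s: 7.45
eef_pos: [0.3806, 0.2316, 0.0602]
eef_rot: [-0.418, 0.416, -0.57, 0.571]
wrist_force: [-0.0, -0.4, 0.6]
opening: 1.003
```

```bash
python3 - <<'E'
from h import *
k=ctrl.get_calibration('wrist');im=snap('wrist','w6')
b,s=blob(im,*[int(v) for v in proj('wrist',[.3763,.2318,.02],k)],50,45);print(b,s,back('wrist',b,.02,k))
need([.3763,.2318,.012],-107.5)
E
```

```text
[327.2985623  305.60623003] [   6    7   90   90 6260] [0.3759943  0.23208852 0.02      ]
pos [0.3804 0.2315 0.06  ] need units of .05: [ 0.021  0.961 -0.081]
x-axis [-0.303 -0.953 -0.001] az -107.66 y [ 0.003  0.001 -1.   ] q [ 0.28  0.16  2.06 -0.    0.92  2.16]
turn units [-0.018 -0.023 -0.012]
F [-0.46  1.01  0.79] T [-0.015 -0.011  0.041] op 1.0018 t 7.5
```

Emit:
apply_moves(
  plan="0.02 0.3 -0.08 0 0 0 1; 0 0.4 0 0 0 0 1; 0 0.22 0 0 0 0 1; 0 0 0 0 0 0 1; 0 0 0 0 0 0 0.6",
)

```text
time_s: 8.0
eef_pos: [0.3755, 0.2316, 0.0132]
eef_rot: [-0.417, 0.417, -0.571, 0.571]
wrist_force: [0.7, 0.5, 0.2]
opening: 0.857
```

Emit:
apply_moves(
  plan="0 0 0 0 0 0 0.6; 0 0 0 0 0 0 0.55; 0 0 0 0 0 0 0.52; 0 0 0 0 0 0 0.5; 0 0 0 0 0 0 0.49",
)

```text
time_s: 8.5
eef_pos: [0.3755, 0.2316, 0.013]
eef_rot: [-0.418, 0.417, -0.571, 0.571]
wrist_force: [0.5, -0.3, 1.2]
opening: 0.493
```

```bash
python3 - <<'E'
from h import *
need([.3762,.2319,.012],-107.5)
E
```

```text
pos [0.3755 0.2316 0.013 ] need units of .05: [-0.011  0.02   0.012]
x-axis [-0.303 -0.953 -0.   ] az -107.66 y [ 0.001  0.    -1.   ] q [0.28 0.26 2.07 0.   0.81 2.16]
turn units [-0.004 -0.024 -0.003]
F [ 0.55 -0.26  1.16] T [ 0.048 -0.059  0.016] op 0.4928 t 8.5
```

Emit:
apply_moves(
  plan="0 0.02 0 0 0 0 0.48; 0 0 0 0 0 0 0.47; 0 0 0 0 0 0 0.46; 0 0 0 0 0 0 0.45; 0 0 0 0 0 0 0.45",
)

```text
time_s: 9.0
eef_pos: [0.3756, 0.2316, 0.0121]
eef_rot: [-0.418, 0.417, -0.571, 0.571]
wrist_force: [-1.0, 1.2, 4.9]
opening: 0.457
```

Emit:
apply_moves(
  plan="0 0 0 0 0 0 0.4; 0 0 0 0 0 0 0.3; 0 0 0 0 0 0 0.2; 0 0 0 0 0 0 0; 0 0 0 0 0 0 0",
)

```text
time_s: 9.5
eef_pos: [0.3756, 0.2317, 0.0123]
eef_rot: [-0.418, 0.417, -0.571, 0.571]
wrist_force: [-1.4, 1.9, 8.5]
opening: 0.439
```

```bash
python3 - <<'E'
from h import *
need([.3762,.2319,.012],-107.5);snap('wrist','w7')
E
```

```text
pos [0.3756 0.2317 0.0123] need units of .05: [-0.008  0.006  0.009]
x-axis [-0.303 -0.953 -0.   ] az -107.65 y [ 0.001  0.    -1.   ] q [0.28 0.26 2.07 0.   0.81 2.16]
turn units [-0.005 -0.022 -0.004]
F [-1.41  1.94  8.52] T [0.293 0.126 0.081] op 0.4388 t 9.5
```

View pics/w7.png

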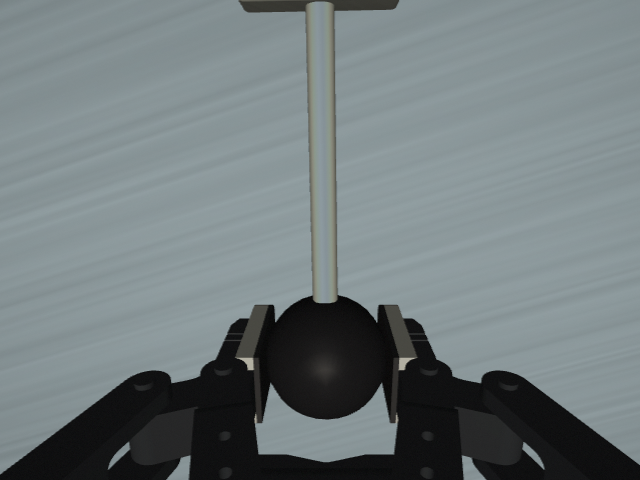

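Emit:
apply_moves(
  plan="0 -0.05 0 0 0 0 0; 0 -0.1 0 0 0 0 0; 0 -0.1 0 0 0 0 0; 0 -0.1 0 0 0 0 0; 0 -0.05 0 0 0 0 0",
)

```text
time_s: 10.05
eef_pos: [0.3747, 0.2313, 0.032]
eef_rot: [0.417, -0.418, 0.571, -0.571]
wrist_force: [0.3, 0.1, -4.3]
opening: 0.436
```

```bash
python3 - <<'E'
from h import *
need([.3762,.2319,.032],-107.5);snap('wrist','w8')
E
```

```text
pos [0.3747 0.2313 0.032 ] need units of .05: [-0.019  0.     0.025]
x-axis [-0.304 -0.953  0.   ] az -107.67 y [-0.001 -0.    -1.   ] q [0.28 0.21 2.07 0.   0.86 2.16]
turn units [ 0.007 -0.024  0.004]
F [ 0.25  0.11 -4.27] T [ 0.109  0.39  -0.001] op 0.4364 t 10.05
```

View pics/w8.png

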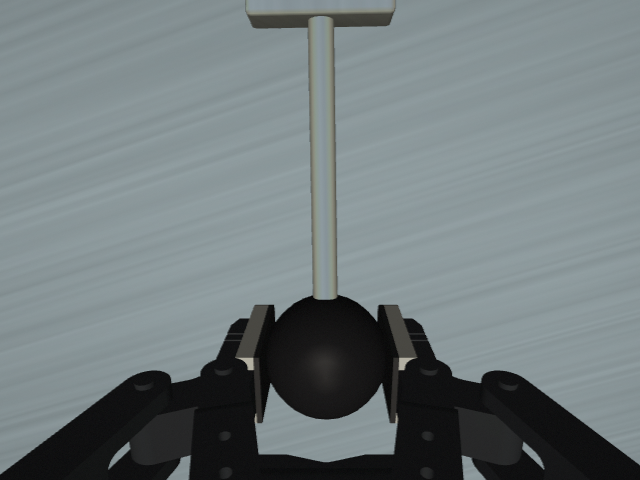

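Emit:
apply_moves(
  plan="0 -0.1 0 0 0 0 0; 0 -0.2 0 0 0 0 0; 0 -0.3 0 0 0 0 0; 0 -0.3 0 0 0 0 0; 0 -0.3 0 0 0 0 0",
)

```text
time_s: 10.6
eef_pos: [0.3751, 0.2315, 0.0929]
eef_rot: [0.417, -0.417, 0.571, -0.571]
wrist_force: [1.0, -0.3, -3.8]
opening: 0.44
```

```bash
python3 - <<'E'
from h import *
need([.3762,.2319,.032],-107.5);snap('wrist','w9')
E
```

```text
pos [0.3751 0.2315 0.0929] need units of .05: [-0.015  1.217  0.019]
x-axis [-0.303 -0.953  0.   ] az -107.66 y [-0.  0. -1.] q [0.28 0.09 2.05 0.   1.   2.16]
turn units [ 0.001 -0.023  0.   ]
F [ 0.96 -0.29 -3.84] T [0.115 0.386 0.028] op 0.4398 t 10.6
```

View pics/w9.png

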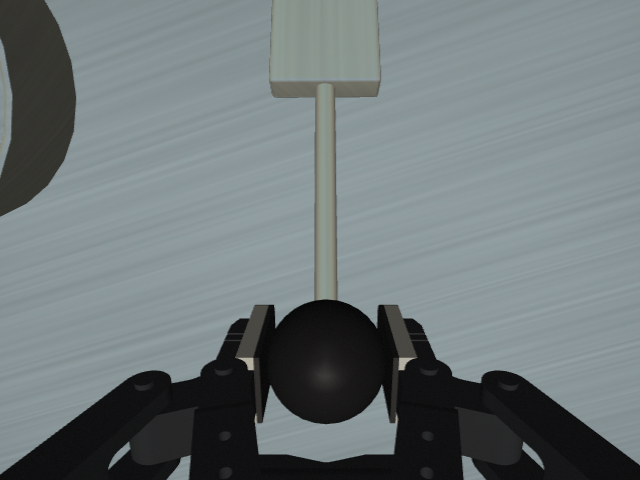

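Emit:
apply_moves(
  plan="0 -0.4 0 0 0 0 0; 0 -0.5 0 0 0 0 0; 0 -0.6 0 0 0 0 0; 0 -0.6 0 0 0 0 0; 0 -0.5 0 0 0 0 0",
)

```text
time_s: 11.15
eef_pos: [0.3752, 0.2315, 0.2235]
eef_rot: [-0.418, 0.417, -0.571, 0.571]
wrist_force: [0.3, 0.7, -2.6]
opening: 0.436
```

Emit:
apply_moves(
  plan="0 -0.3 0 0 0 0 0; 0 -0.15 0 0 0 0 0; 0 0 0 0 0 0 0; 0 0 0 0 0 0 0; 0 0 0 0 0 0 0",
)

```text
time_s: 11.65
eef_pos: [0.3745, 0.2312, 0.243]
eef_rot: [0.416, -0.418, 0.571, -0.571]
wrist_force: [-0.3, -0.1, -4.4]
opening: 0.437
```

```bash
python3 - <<'E'
from h import *
need([.3762,.2319,.25],-107.5);snap('wrist','w10');snap('scene','s10')
E
```

```text
pos [0.3745 0.2312 0.243 ] need units of .05: [-0.023 -0.141  0.029]
x-axis [-0.303 -0.953  0.001] az -107.66 y [-0.002 -0.001 -1.   ] q [ 0.28 -0.13  1.93  0.    1.35  2.16]
turn units [ 0.018 -0.024  0.012]
F [-0.28 -0.06 -4.39] T [ 0.064  0.246 -0.006] op 0.4371 t 11.65
```

View pics/w10.png

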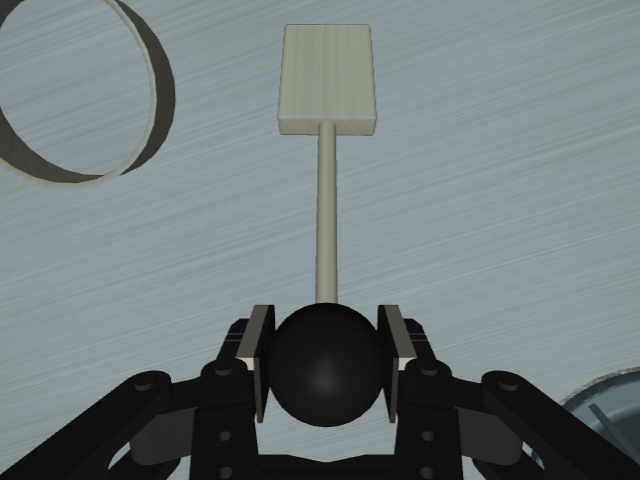

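View pics/s10.png

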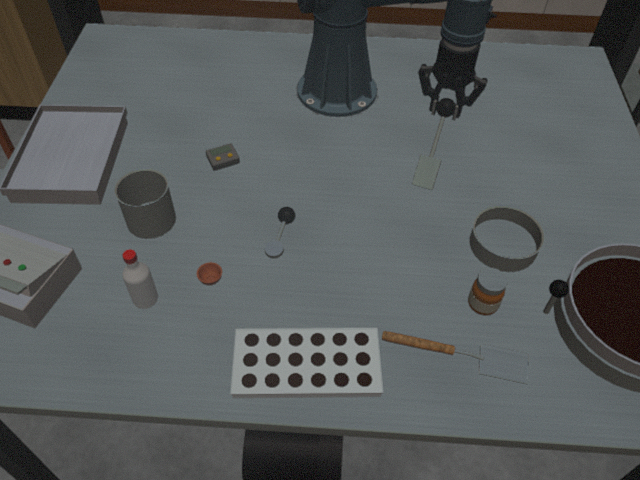

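Emit:
apply_moves(
  plan="0 0 0 0 0 0 0.4; 0 0 0 0 0 0 0.42; 0 0 0 0 0 0 0.43; 0 0 0 0 0 0 0.44; 0 0 0 0 0 0 0.44",
)

```text
time_s: 12.25
eef_pos: [0.3753, 0.2315, 0.2444]
eef_rot: [-0.417, 0.417, -0.571, 0.571]
wrist_force: [-0.2, -0.1, -3.3]
opening: 0.441
```

```bash
python3 - <<'E'
from h import *
need([.3762,.2319,.25],-107.5)
E
```

```text
pos [0.3753 0.2315 0.2444] need units of .05: [-0.013 -0.112  0.015]
x-axis [-0.303 -0.953 -0.   ] az -107.66 y [ 0.  0. -1.] q [ 0.28 -0.13  1.92 -0.    1.35  2.16]
turn units [-0.001 -0.023 -0.001]
F [-0.24 -0.11 -3.33] T [0.109 0.313 0.06 ] op 0.441 t 12.25
```

Emit:
apply_moves(
  plan="0 0 0 0 0 0 0.445; 0 0 0 0 0 0 0.445; 0 0 0 0 0 0 0.45; 0 0 0 0 0 0 0.45; 0 0 0 0 0 0 0.45",
)

```text
time_s: 12.75
eef_pos: [0.3751, 0.2315, 0.2442]
eef_rot: [0.417, -0.417, 0.571, -0.571]
wrist_force: [-0.3, 0.4, -3.5]
opening: 0.451
```

```bash
python3 - <<'E'
from h import *
need([.3762,.2319,.25],-107.5)
snap('wrist','w11')
E
```

```text
pos [0.3751 0.2315 0.2442] need units of .05: [-0.014 -0.115  0.019]
x-axis [-0.303 -0.953  0.   ] az -107.65 y [-0.  0. -1.] q [ 0.28 -0.13  1.92  0.    1.35  2.16]
turn units [ 0.003 -0.022  0.001]
F [-0.3   0.38 -3.52] T [0.018 0.094 0.017] op 0.4506 t 12.75
```

View pics/w11.png

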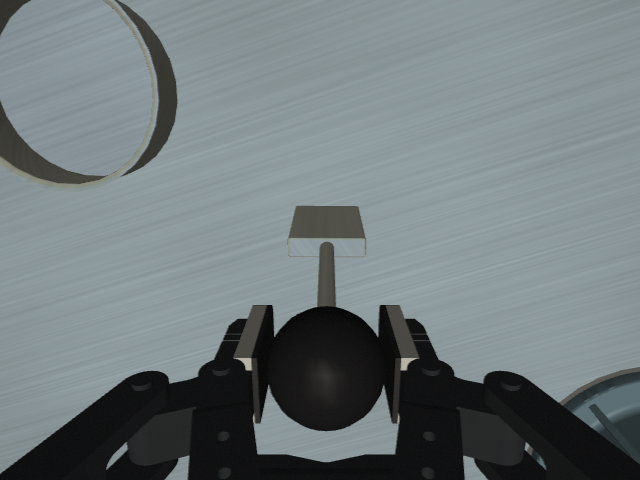

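Emit:
apply_moves(
  plan="0 0 0 0 0 0 0.452; 0 0 0 0 0 0 0.452; 0 0 0 0 0 0 0.453; 0 0 0 0 0 0 0.454; 0 0 0 0 0 0 0.454",
)

```text
time_s: 13.3
eef_pos: [0.3753, 0.2315, 0.2443]
eef_rot: [-0.417, 0.417, -0.571, 0.571]
wrist_force: [-0.2, 0.1, -4.3]
opening: 0.452
```

```bash
python3 - <<'E'
from h import *
need([.3762,.2319,.25],-107.5)
snap('wrist','w12')
E
```

```text
pos [0.3753 0.2315 0.2443] need units of .05: [-0.014 -0.114  0.015]
x-axis [-0.303 -0.953  0.   ] az -107.66 y [ 0. -0. -1.] q [ 0.28 -0.13  1.92 -0.    1.35  2.16]
turn units [-0.002 -0.023  0.   ]
F [-0.18  0.08 -4.3 ] T [-0.006 -0.071 -0.023] op 0.4517 t 13.3
```

View pics/w12.png

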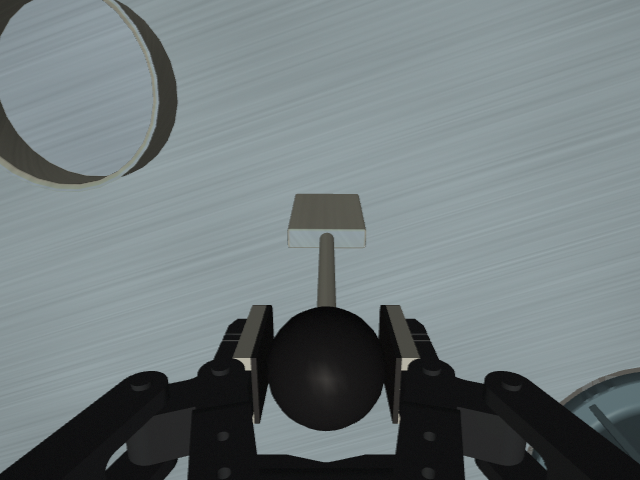

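```bash
cat >> h.py <<'E'
def kt():
    p,R,o=pose();k=ctrl.get_calibration('wrist')
    return dict(intrinsics=k['intrinsics'],R=k['R']@R,t=k['R']@p+k['t'])
E
python3 - <<'E'
from h import *
kk=kt()
for y in (-.014,-.012,-.01,-.008): print(y,proj('',[0,y,0],kk).round(1))
for a in range(0,35,5):
    t=np.radians(a);d=np.array([0,np.cos(t),np.sin(t)]);n=np.array([0,-np.sin(t),np.cos(t)])
    C=np.array([0,-.010,0])
    # upper-front edge of blade shoulders & far end front edge, thick .012
    print(a,[proj('',C+s*d+e*n,kk)[1].round(0) for s,e in [(.105,-.006),(.105,.006),(.17,.006)]])
E
```

```text
-0.014 [324.9 367.7]
-0.012 [324.9 364.1]
-0.01 [324.9 360.6]
-0.008 [324.9 357.2]
0 [np.float64(265.0), np.float64(245.0), np.float64(217.0)]
5 [np.float64(250.0), np.float64(229.0), np.float64(196.0)]
10 [np.float64(234.0), np.float64(214.0), np.float64(175.0)]
15 [np.float64(219.0), np.float64(199.0), np.float64(154.0)]
20 [np.float64(203.0), np.float64(183.0), np.float64(132.0)]
25 [np.float64(188.0), np.float64(168.0), np.float64(110.0)]
30 [np.float64(173.0), np.float64(153.0), np.float64(86.0)]
```

Emit:
apply_moves(
  plan="0 0 0 0 0 0 0.454; 0 0 0 0 0 0 0.454; 0 0 0 0 0 0 0.455; 0 0 0 0 0 0 0.455; 0 0 0 0 0 0 0.455",
)

```text
time_s: 13.85
eef_pos: [0.3753, 0.2315, 0.2443]
eef_rot: [-0.417, 0.417, -0.571, 0.571]
wrist_force: [-0.4, 0.2, -4.1]
opening: 0.457
```

```bash
python3 - <<'E'
from h import *
need([.3762,.2319,.25],-107.5)
snap('wrist','w13');snap('scene','s13')
E
```

```text
pos [0.3753 0.2315 0.2443] need units of .05: [-0.014 -0.113  0.015]
x-axis [-0.303 -0.953 -0.   ] az -107.66 y [ 0.  0. -1.] q [ 0.28 -0.13  1.92 -0.    1.35  2.16]
turn units [-0.    -0.023 -0.   ]
F [-0.4   0.25 -4.06] T [-0.003  0.032 -0.04 ] op 0.4566 t 13.85
```

View pics/w13.png

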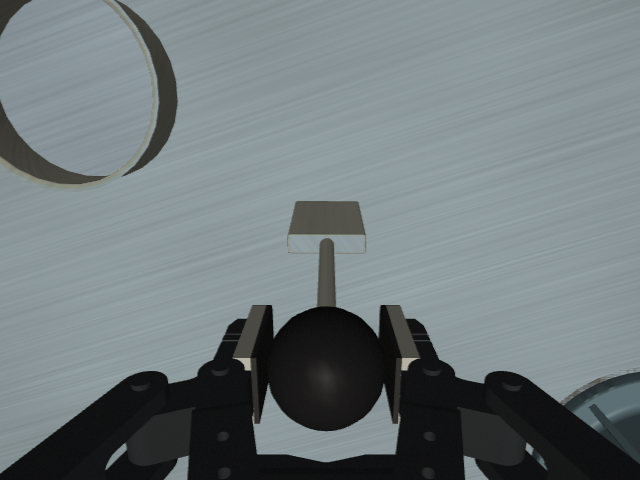

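Emit:
apply_moves(
  plan="0 0 0 0 0 0 0.455; 0 0 0 0 0 0 0.44; 0 0 0 0 0 0 0.42; 0 0 0 0 0 0 0.2; 0 0 0 0 0 0 0",
)

```text
time_s: 14.45
eef_pos: [0.3752, 0.2315, 0.2443]
eef_rot: [0.417, -0.417, 0.571, -0.571]
wrist_force: [0.2, -0.4, -4.6]
opening: 0.439
```

Emit:
apply_moves(
  plan="0 -0.1 0 0 0 0 0; 0 -0.3 0 0 0 0 0; 0 -0.5 0 0 0 0 0; 0 -0.5 0 0 0 0 0; 0.1 -0.2 0.06 0 0 0 0",
)

```text
time_s: 14.95
eef_pos: [0.3775, 0.2263, 0.3273]
eef_rot: [-0.419, 0.416, -0.57, 0.571]
wrist_force: [0.4, -0.4, -4.1]
opening: 0.44
```

```bash
python3 - <<'E'
from h import *
need([.508,-.4,.325],-107.5)
snap('wrist','w14')
E
```

```text
pos [0.3775 0.2263 0.3273] need units of .05: [11.151  0.037  6.276]
x-axis [-0.302 -0.953 -0.003] az -107.6 y [ 0.004  0.001 -1.   ] q [ 0.27 -0.2   1.82  0.    1.52  2.15]
turn units [-0.029 -0.015 -0.022]
F [ 0.44 -0.44 -4.05] T [ 0.036 -0.071  0.01 ] op 0.4398 t 14.95
```

View pics/w14.png

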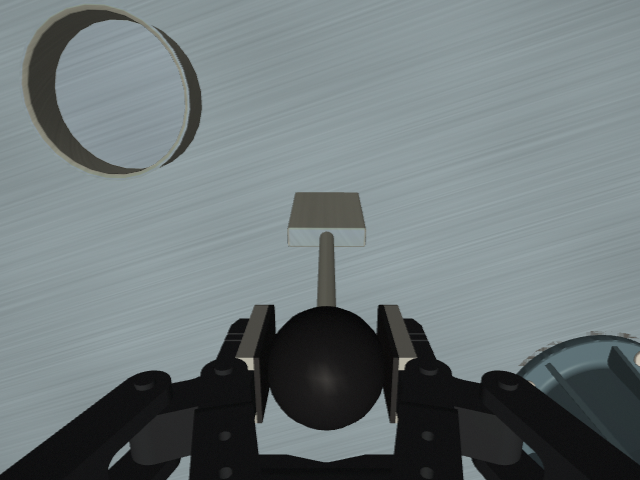

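Emit:
apply_moves(
  plan="0.3 0 0.17 0 0 0 0; 0.6 0 0.34 0 0 0 0; 0.6 0 0.34 0 0 0 0; 0.6 0 0.34 0 0 0 0; 0.6 0 0.34 0 0 0 0",
)

```text
time_s: 15.5
eef_pos: [0.4081, 0.0725, 0.3232]
eef_rot: [0.417, -0.418, 0.571, -0.571]
wrist_force: [0.6, -0.2, -4.3]
opening: 0.441
```

Emit:
apply_moves(
  plan="0.6 0 0.34 0 0 0 0; 0.6 0 0.34 0 0 0 0; 0.6 0 0.34 0 0 0 0; 0.6 0 0.34 0 0 0 0; 0.6 0 0.34 0 0 0 0",
)

```text
time_s: 16.0
eef_pos: [0.4435, -0.0963, 0.3231]
eef_rot: [0.417, -0.417, 0.571, -0.57]
wrist_force: [0.4, 0.4, -3.2]
opening: 0.435
```

Emit:
apply_moves(
  plan="0.6 0 0.34 0 0 0 0; 0.6 0 0.34 0 0 0 0; 0.6 0 0.34 0 0 0 0; 0.6 0 0.34 0 0 0 0; 0.6 0 0.34 0 0 0 0",
)

```text
time_s: 16.5
eef_pos: [0.479, -0.2649, 0.3228]
eef_rot: [0.417, -0.417, 0.572, -0.57]
wrist_force: [-0.6, 0.6, -3.2]
opening: 0.434
```

Emit:
apply_moves(
  plan="0.6 0 0.34 0 0 0 0; 0.6 0 0.34 0 0 0 0; 0.5 0 0.28 0 0 0 0; 0.2 0 0.1 0 0 0 0; 0 0 0 0 0 0 0",
)

```text
time_s: 17.0
eef_pos: [0.5004, -0.3713, 0.3224]
eef_rot: [0.417, -0.417, 0.572, -0.57]
wrist_force: [0.1, 0.4, -4.3]
opening: 0.434
```

```bash
python3 - <<'E'
from h import *
need([.508,-.4,.325],-107.5)
snap('wrist','w15');snap('top','t15');snap('scene','s15')
kk=kt()
for a in range(0,15,2):
    t=np.radians(a);d=np.array([0,np.cos(t),np.sin(t)]);n=np.array([0,-np.sin(t),np.cos(t)])
    C=np.array([0,-.014,0])
    print(a,[proj('',C+s*d+e*n,kk)[1].round(0) for s,e in [(.105,-.006),(.105,.006),(.17,.006)]])
E
```

```text
pos [ 0.5004 -0.3713  0.3224] need units of .05: [ 0.501 -0.053  0.32 ]
x-axis [-0.305 -0.952 -0.001] az -107.77 y [-0.002  0.002 -1.   ] q [-0.83  0.24  1.38 -0.    1.53  1.05]
turn units [ 0.021 -0.04  -0.009]
F [ 0.15  0.4  -4.29] T [ 0.053  0.032 -0.039] op 0.434 t 17.0
0 [np.float64(268.0), np.float64(247.0), np.float64(218.0)]
2 [np.float64(261.0), np.float64(241.0), np.float64(210.0)]
4 [np.float64(255.0), np.float64(234.0), np.float64(201.0)]
6 [np.float64(249.0), np.float64(228.0), np.float64(193.0)]
8 [np.float64(242.0), np.float64(222.0), np.float64(184.0)]
10 [np.float64(236.0), np.float64(216.0), np.float64(176.0)]
12 [np.float64(230.0), np.float64(209.0), np.float64(167.0)]
14 [np.float64(224.0), np.float64(203.0), np.float64(159.0)]
```

View pics/w15.png

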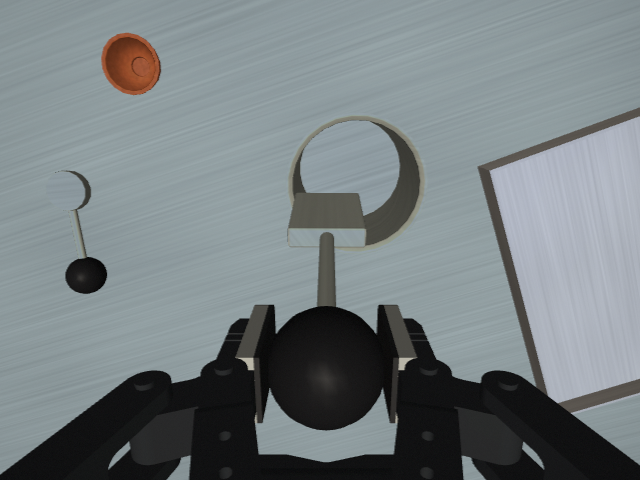

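View pics/t15.png

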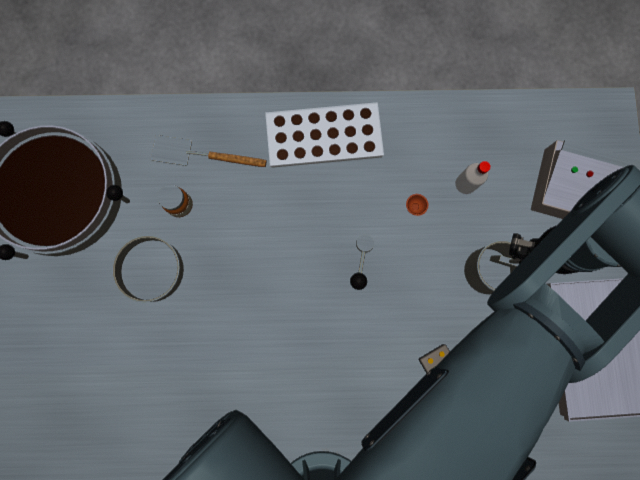

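View pics/s15.png

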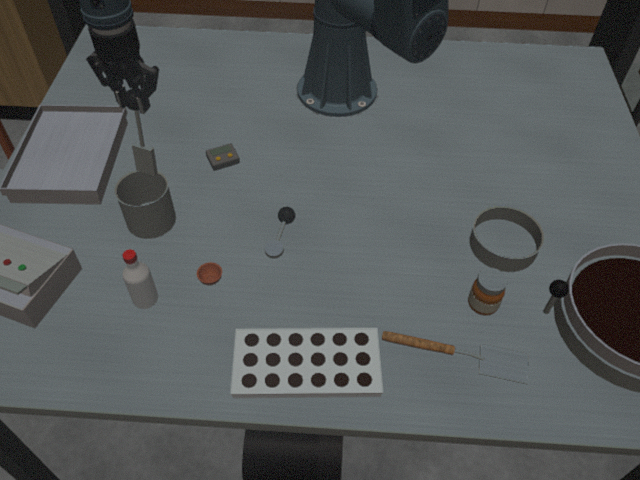

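Emit:
apply_moves(
  plan="0 0 0 -0.3 0 0 0; 0 0 0 -0.4 0 0 0; 0 0 0 -0.22 0 0 0; 0 0 0 0 0 0 0; 0 0 0 0 0 0 0",
)

```text
time_s: 17.65
eef_pos: [0.5015, -0.3695, 0.3243]
eef_rot: [0.394, -0.44, 0.601, -0.538]
wrist_force: [0.4, -0.3, -4.1]
opening: 0.438
```

```bash
python3 - <<'E'
from h import *
p,R,o=pose(); k=ctrl.get_calibration('wrist');im=snap('wrist','w16')
cv2.imwrite('pics/w16z.png',im)
t=np.radians(6.3)
C=p+R@[0,-.014,0]; d=R@[0,np.cos(t),np.sin(t)]; print('knob',C.round(4),'rod dir',d.round(3),'tip',(C+.17*d).round(4))
need([.508,-.4,.32])
for z,r in [(.11,.058)]:
  for a in np.linspace(0,6.28,80):
    q=proj('wrist',[.508+r*np.cos(a),-.400+r*np.sin(a),z],k); im[int(q[1]),int(q[0])]=(0,0,255)
cv2.imwrite('pics/w16o.png',im)
E
```

```text
knob [ 0.5029 -0.37    0.3382] rod dir [ 0.  0. -1.] tip [ 0.503  -0.3699  0.1682]
pos [ 0.5013 -0.3696  0.3244] need units of .05: [0.539 0.053 0.319]
x-axis [-0.303 -0.953 -0.   ] az -107.63 y [-0.104  0.033 -0.994] q [-0.8   0.31  1.29 -0.05  1.64  1.08]
F [-0.23 -0.18 -4.22] T [-0.006 -0.115  0.002] op 0.4357 t 17.7
```

View pics/w16o.png

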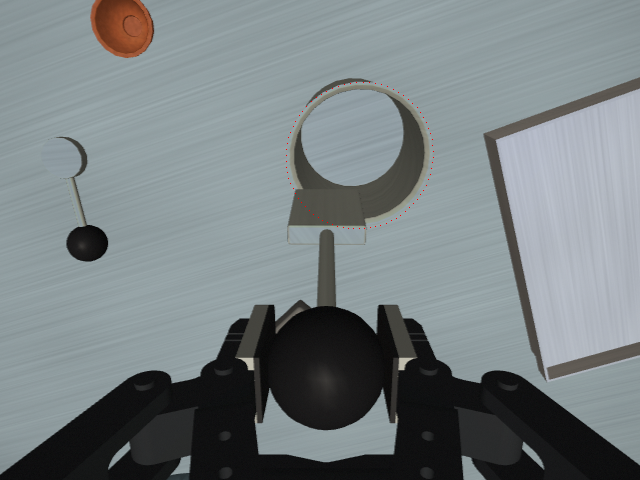

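Emit:
apply_moves(
  plan="0.15 -0.01 0.08 0 0 0 0; 0.25 -0.01 0.12 0 0 0 0; 0.14 -0.01 0.08 0 0 0 0; 0 0 0 0 0 0 0; 0 0 0 0 0 0 0",
)

```text
time_s: 18.2
eef_pos: [0.5062, -0.4005, 0.3239]
eef_rot: [0.394, -0.439, 0.602, -0.538]
wrist_force: [0.2, -0.1, -4.2]
opening: 0.436
```

```bash
cat >> h.py <<'E'
def tip(a=6.5):
    p,R,o=pose();t=np.radians(a)
    C=p+R@[0,-.014,0]; d=R@[0,np.cos(t),np.sin(t)]; T=C+.17*d
    print('knob',C.round(4),'rod dir',d.round(3),'tip',T.round(4)); print('to pot centre units',(R.T@np.array([.508-T[0],-.4-T[1],0])/.05).round(3)); return T
E
python3 - <<'E'
from h import *
tip();need([0,0,0]);snap('wrist','w17');snap('scene','s17')
E
```

```text
knob [ 0.5077 -0.401   0.3378] rod dir [ 0.003 -0.    -1.   ] tip [ 0.5081 -0.401   0.1678]
to pot centre units [-0.018  0.001 -0.009]
pos [ 0.5062 -0.4005  0.3239] need units of .05: [ -4.548   7.778 -11.289]
x-axis [-0.304 -0.953 -0.001] az -107.7 y [-0.105  0.034 -0.994] q [-0.83  0.36  1.23 -0.05  1.65  1.05]
F [ 0.16 -0.13 -4.17] T [-0.01  -0.083 -0.017] op 0.4356 t 18.2
```

View pics/w17.png

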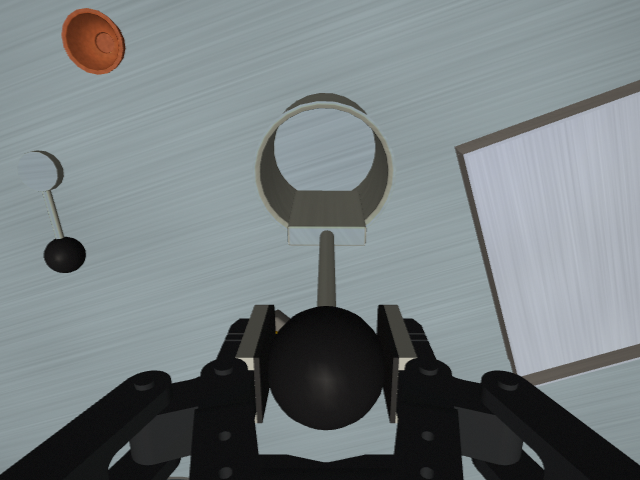

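View pics/s17.png

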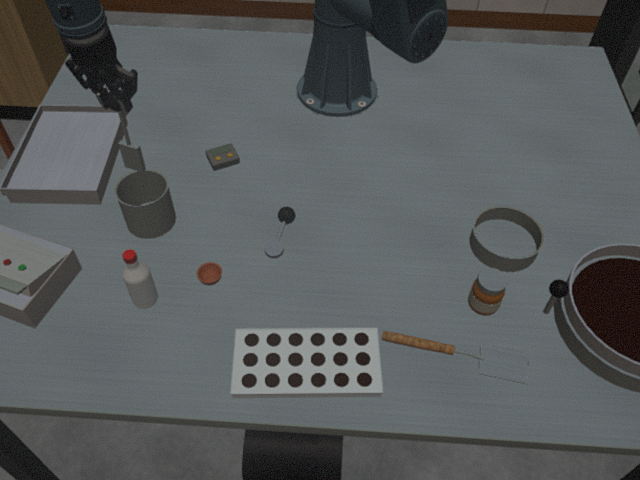

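Emit:
apply_moves(
  plan="0 0.3 0.03 0 0 0 0; 0 0.4 0.04 0 0 0 0; 0 0.4 0.04 0 0 0 0; 0 0.3 0.03 0 0 0 0; 0 0 0 0 0 0 0",
)

```text
time_s: 18.8
eef_pos: [0.5046, -0.3983, 0.2501]
eef_rot: [0.394, -0.44, 0.603, -0.536]
wrist_force: [-0.6, 0.1, -4.5]
opening: 0.439
```

```bash
python3 - <<'E'
from h import *
tip();need([0,0,0]);snap('wrist','w18')
E
```

```text
knob [ 0.5061 -0.3988  0.264 ] rod dir [-0.001  0.004 -1.   ] tip [ 0.5059 -0.3982  0.094 ]
to pot centre units [ 0.022 -0.006  0.051]
pos [ 0.5046 -0.3983  0.2501] need units of .05: [ -4.516   6.371 -11.372]
x-axis [-0.303 -0.953 -0.003] az -107.64 y [-0.109  0.038 -0.993] q [-0.83  0.4   1.32 -0.05  1.52  1.06]
F [-0.56  0.11 -4.54] T [-0.006 -0.08  -0.04 ] op 0.4389 t 18.8
```

View pics/w18.png

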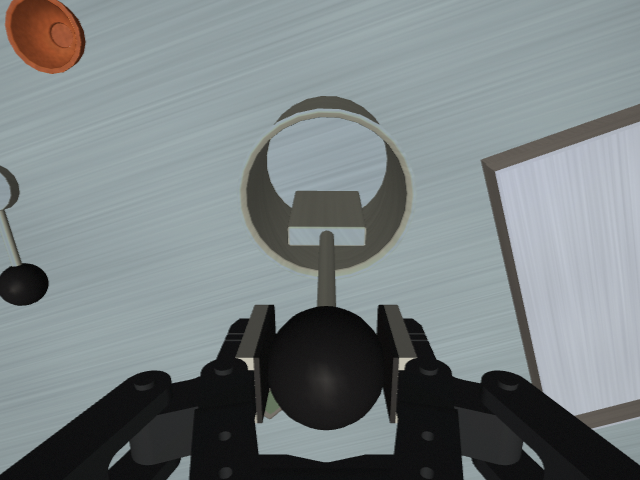

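Emit:
apply_moves(
  plan="0 0.3 0.05 0 0 0 0; 0 0.4 0.05 0 0 0 0; 0 0.4 0.04 0 0 0 0; 0 0.35 0.03 0 0 0 0; 0 0 0 0 0 0 0",
)

```text
time_s: 19.35
eef_pos: [0.5051, -0.3989, 0.178]
eef_rot: [0.394, -0.44, 0.603, -0.537]
wrist_force: [0.0, 0.9, -3.9]
opening: 0.439
```

```bash
python3 - <<'E'
from h import *
tip();need([0,0,0]);snap('wrist','w19')
E
```

```text
knob [ 0.5067 -0.3994  0.1919] rod dir [ 0.     0.002 -1.   ] tip [ 0.5067 -0.399   0.0219]
to pot centre units [ 0.012 -0.004  0.032]
pos [ 0.5051 -0.3989  0.178 ] need units of .05: [ -4.528   4.919 -11.562]
x-axis [-0.303 -0.953 -0.002] az -107.66 y [-0.108  0.037 -0.993] q [-0.83  0.46  1.39 -0.06  1.4   1.07]
F [ 0.04  0.86 -3.88] T [ 0.039 -0.044  0.028] op 0.4387 t 19.35
```

View pics/w19.png

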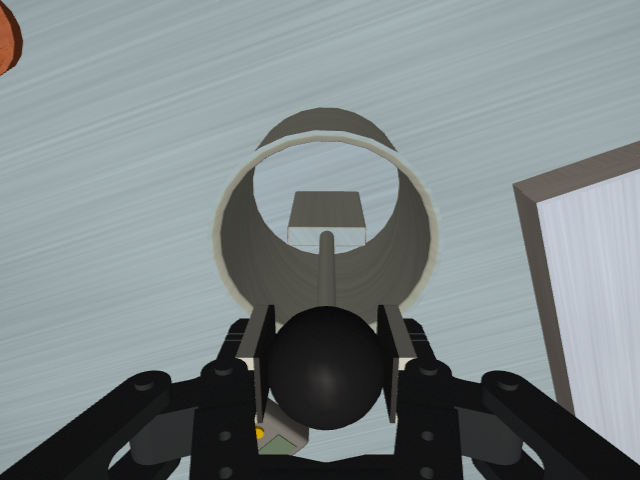

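Emit:
apply_moves(
  plan="0 0.06 0.01 0 0 0 0; 0 0.06 0.01 0 0 0 0; 0 0.06 0.01 0 0 0 0; 0 0.06 0 0 0 0 0; 0 0 0 0 0 0 0",
)

```text
time_s: 19.9
eef_pos: [0.5065, -0.4003, 0.1693]
eef_rot: [0.394, -0.44, 0.601, -0.539]
wrist_force: [-1.0, -0.0, -2.7]
opening: 0.437
```

Emit:
apply_moves(
  plan="0 0.02 0 0 0 0 0; 0 0.02 0 0 0 0 0; 0 0.02 0 0 0 0 0; 0 0 0 0 0 0 0; 0 0 0 0 0 0 0",
)

```text
time_s: 20.4
eef_pos: [0.5073, -0.401, 0.1691]
eef_rot: [0.394, -0.439, 0.6, -0.54]
wrist_force: [-0.5, 0.7, 10.4]
opening: 0.435
```

```bash
python3 - <<'E'
from h import *
tip();need([0,0,0]);snap('scene','s20')
E
```

```text
knob [ 0.5088 -0.4014  0.183 ] rod dir [ 0.007 -0.004 -1.   ] tip [ 0.5099 -0.4021  0.013 ]
to pot centre units [-0.029  0.005 -0.048]
pos [ 0.5073 -0.401   0.1691] need units of .05: [ -4.572   4.633 -11.677]
x-axis [-0.303 -0.953  0.002] az -107.65 y [-0.101  0.03  -0.994] q [-0.83  0.47  1.39 -0.06  1.37  1.07]
F [-0.53  0.68 10.39] T [ 0.488  0.076 -0.028] op 0.4347 t 20.4
```

Emit:
apply_moves(
  plan="0 -0.02 0 0 0 0 0; 0 -0.01 0 0 0 0 0; 0 0 0 0 0 0 0; 0 0 0 0 0 0 0; 0 0 0 0 0 0 0",
)

```text
time_s: 20.95
eef_pos: [0.5069, -0.4007, 0.1691]
eef_rot: [0.394, -0.44, 0.6, -0.54]
wrist_force: [0.6, 0.6, 7.4]
opening: 0.44
```

```bash
python3 - <<'E'
from h import *
tip();need([0,0,0]);snap('wrist','w21');im=snap('scene','s21')
cv2.imwrite('pics/s21z.png',cv2.resize(im[50:250,40:200],None,fx=3.5,fy=3,interpolation=cv2.INTER_CUBIC))
E
```

```text
knob [ 0.5083 -0.4011  0.1831] rod dir [ 0.005 -0.003 -1.   ] tip [ 0.5091 -0.4016  0.0131]
to pot centre units [-0.024  0.003 -0.031]
pos [ 0.5069 -0.4007  0.1691] need units of .05: [ -4.567   4.659 -11.656]
x-axis [-0.303 -0.953  0.001] az -107.66 y [-0.103  0.031 -0.994] q [-0.83  0.47  1.39 -0.06  1.37  1.07]
F [0.6  0.65 7.39] T [ 0.187  0.067 -0.038] op 0.44 t 20.95
```

View pics/w21.png

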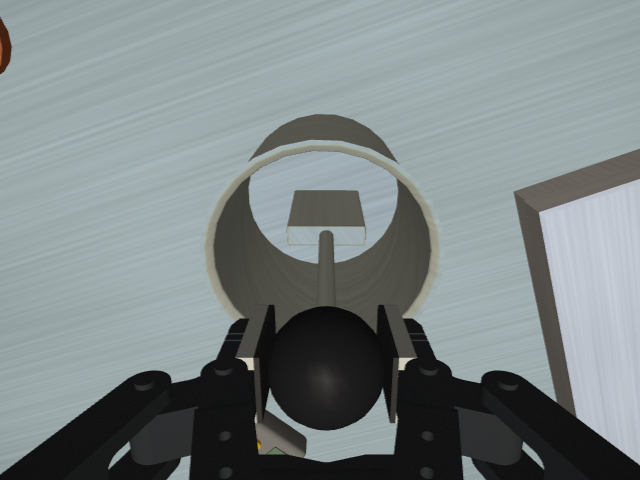

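View pics/s21z.png

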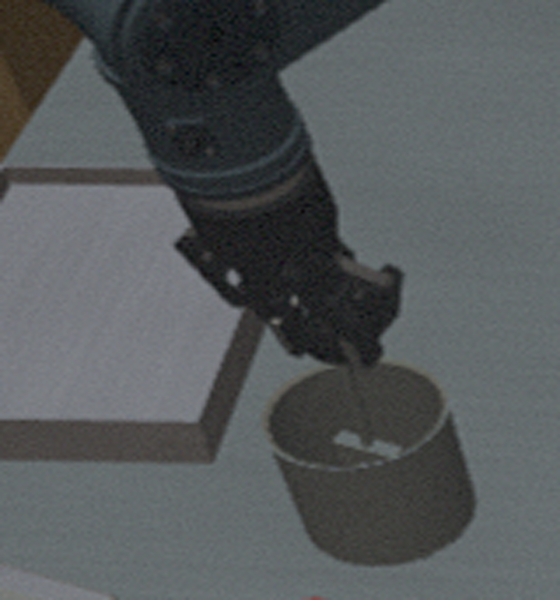

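Emit:
apply_moves(
  plan="0 -0.02 0 0 0 0 0.42; 0 0 0 0 0 0 0.44; 0 0 0 0 0 0 0.45; 0 0 0 0 0 0 0.455; 0 0 0 0 0 0 0.455",
)

```text
time_s: 21.55
eef_pos: [0.5064, -0.4003, 0.1688]
eef_rot: [0.394, -0.44, 0.601, -0.539]
wrist_force: [-0.5, -0.6, 5.6]
opening: 0.461
```

```bash
python3 - <<'E'
from h import *
need([0,0,0]);snap('wrist','w22')
E
```

```text
pos [ 0.5064 -0.4003  0.1688] need units of .05: [ -4.559   4.676 -11.637]
x-axis [-0.303 -0.953  0.001] az -107.66 y [-0.105  0.033 -0.994] q [-0.83  0.47  1.39 -0.06  1.38  1.07]
F [-0.49 -0.6   5.64] T [-0.035  0.052 -0.033] op 0.4611 t 21.55
```

View pics/w22.png

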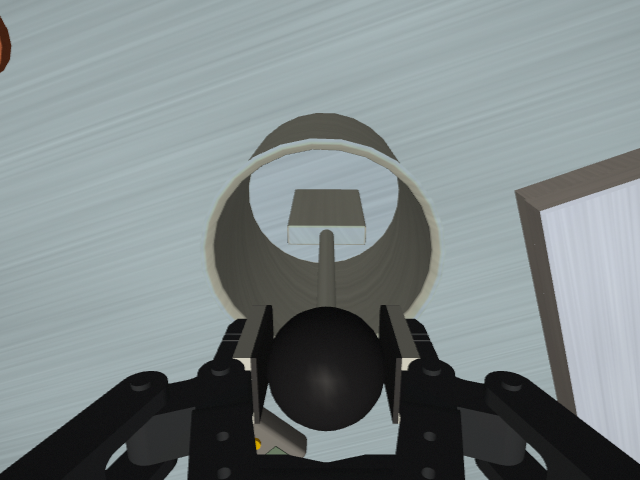

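Standing on the floor, upright. Now open slowly.

Emit:
apply_moves(
  plan="0 0 0 0 0 0 0.46; 0 0 0 0 0 0 0.465; 0 0 0 0 0 0 0.47; 0 0 0 0 0 0 0.48; 0 0 0 0 0 0 0.49",
)

```text
time_s: 22.1
eef_pos: [0.506, -0.3996, 0.1676]
eef_rot: [0.394, -0.44, 0.602, -0.538]
wrist_force: [-0.3, 0.3, -0.0]
opening: 0.488
```

Emit:
apply_moves(
  plan="0 0 0 0 0 0 0.55; 0 0 0 0 0 0 0.65; 0 0 0 0 0 0 0.8; 0 0 0 0 0 0 1; 0 0 0 0 0 0 1",
)

```text
time_s: 22.6
eef_pos: [0.5063, -0.4, 0.1684]
eef_rot: [0.394, -0.44, 0.601, -0.538]
wrist_force: [0.5, 0.6, 0.8]
opening: 0.996
```

```bash
python3 - <<'E'
from h import *
need([0,0,0]);snap('wrist','w23')
E
```

```text
pos [ 0.5063 -0.4     0.1684] need units of .05: [ -4.552   4.677 -11.631]
x-axis [-0.303 -0.953 -0.   ] az -107.66 y [-0.105  0.033 -0.994] q [-0.83  0.47  1.39 -0.06  1.38  1.07]
F [0.47 0.56 0.8 ] T [-0.004 -0.052 -0.043] op 0.9959 t 22.6
```

View pics/w23.png

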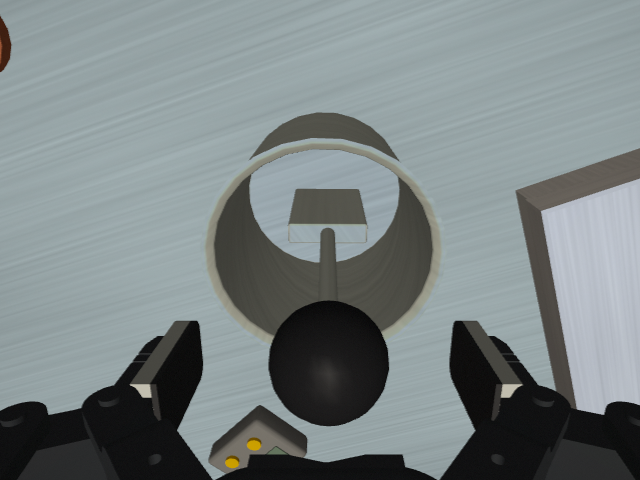

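It stands freely upright. Retract along the finger axis.

Emit:
apply_moves(
  plan="0 -0.1 0 0 0 0 1; 0 -0.3 0 0 0 0 1; 0 -0.5 0 0 0 0 1; 0 -0.7 0 0 0 0 1; 0 -0.7 0 0 0 0 1",
)

```text
time_s: 23.15
eef_pos: [0.5185, -0.4038, 0.285]
eef_rot: [0.394, -0.44, 0.601, -0.539]
wrist_force: [0.2, -0.3, 0.1]
opening: 0.999
```

Emit:
apply_moves(
  plan="0 -0.3 0 0 0 0 1; 0 -0.1 0 0 0 0 1; 0 0 0 0 0 0 1; 0 0 0 0 0 0 1; 0 0 0 0 0 0 1",
)

```text
time_s: 23.65
eef_pos: [0.5197, -0.4039, 0.3002]
eef_rot: [0.393, -0.44, 0.603, -0.537]
wrist_force: [-0.2, 0.4, -0.8]
opening: 0.999
```

```bash
python3 - <<'E'
from h import *
need([0,0,0]);a=snap('wrist','w24');b=snap('scene','s24');c=snap('top','t24')
cv2.imwrite('pics/f24.png',np.hstack([cv2.resize(a,(400,300)),cv2.resize(b,(400,300))]))
cv2.imwrite('pics/s24z.png',cv2.resize(b[50:250,40:200],None,fx=3.5,fy=3,interpolation=cv2.INTER_CUBIC))
for t in ["stirrer","low_tub","tall_pot"]: print(t,ctrl.recognise('scene',t)[:1])
E
```

```text
pos [ 0.5197 -0.4039  0.3002] need units of .05: [ -4.532   7.375 -11.595]
x-axis [-0.303 -0.953 -0.002] az -107.67 y [-0.107  0.036 -0.994] q [-0.82  0.4   1.22 -0.05  1.62  1.06]
F [-0.18  0.42 -0.79] T [-0.057 -0.015  0.014] op 0.9987 t 23.65
stirrer [{'point': [0.552, -0.0998, 0.0165], 'score': 0.6}]
low_tub [{'point': [0.5089, 0.4007, 0.0109], 'score': 0.95}]
tall_pot [{'point': [0.5318, -0.3975, 0.0653], 'score': 0.98}]
```

View pics/f24.png

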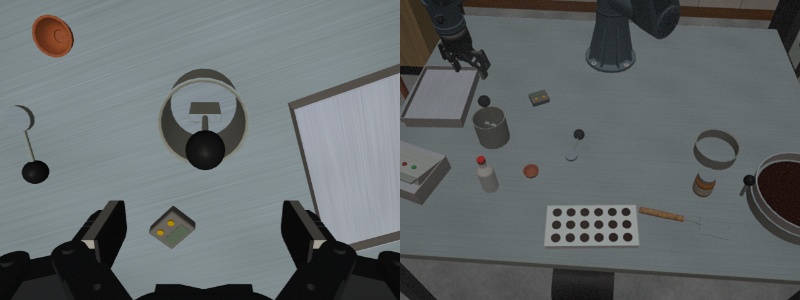

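View pics/s24z.png

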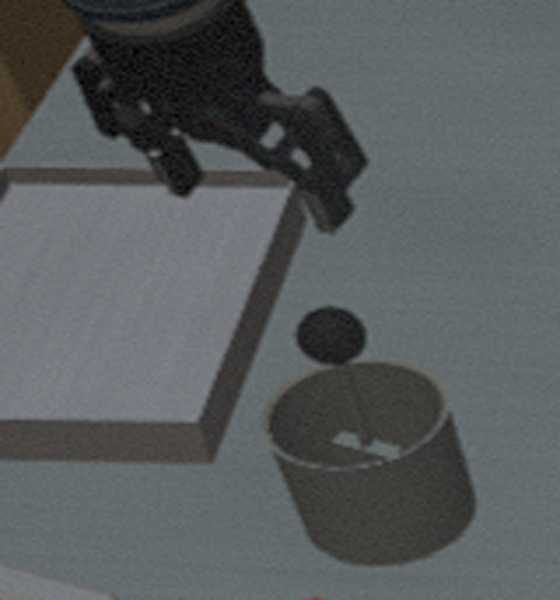

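Scraper stands upright in the pot, the gripper is clear, and the bystanders have not moved. Handing in.

```bash
python3 - <<'E'
from bench import ctrl
print(ctrl.hand_in())
E
```

```text
the job is handed in; nothing more can be done
None
```

I handed the job in at about 24 s, with the scraper standing upright on its blade in the tall pot and the gripper clear of it.

- **First grasp failed:** I gripped the knob too high. It slipped out during the lift, and the scraper dropped to the table and slid about 15 cm.
- **Second grasp held:** I found the knob again and gripped it 7 mm lower. I lifted it and eased the grip until the scraper swung to about 4–6° from straight down, with wrist torque near zero. Then I clamped it again.
- **Placing:** I tilted the tool about 6° so the rod was vertical. I lowered the blade into the middle of the pot until it met the floor, with about +10 N on the wrist, then eased off and let go.
- **Last checks:** The wrist and scene pictures show the scraper upright in the pot and touching nothing else. The wrist force was about 1 N. The recognised positions of the stirrer and low tub matched their starting ones within about 3 mm. The recognised pot point shifted by about 9 mm in x, but the scraper now shows in front of the pot. The rim in the wrist picture was still where I first measured it.

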